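# Pile slide carriers in the squaring clamp and set its thumbscrew

### The arm

A 6-joint arm with a two-finger parallel gripper is mounted at the origin on the work surface. World frame = base frame: x ahead of the robot, y to its left, z up, the work surface at z = 0. Lengths are in mm, angles in rad, forces in N, time in s.
With the tool pointing down it reaches from about 275 to 750 mm from the base axis. Payload 10.2 kg.
Tool frame: the origin (TCP) lies midway between the tips of the shut fingers; the grasp point (between the pads) lies 19 mm behind it; z points along the fingers, y is the line along which they close (so a half turn about z gives the same grasp; the last joint's range is limited). The gripper opens to 85 mm and grips with 20 to 120 N. Pads are 22 mm wide; open, the fingers measure 114 mm over their backs; the gripper's body (76 mm by 85 mm) begins 54 mm behind the grasp point. The pads swing forward as they close: fully open they stand 13 mm farther back than shut.
Start: joints at [1.05, 0.313, 1.498, -0, 1.331, -0.223], TCP at [154.057, 501.894, 231.294] pointing down, gripper open.
Joint ranges: [-2.94, 2.94], [-0.97, 2.17], [0.19, 2.56], [-1.23, 4.37], [0.02, 3.11], [-2.88, 2.88]. Speed limits (rad/s): [2.39, 2.39, 3.01, 3.14, 3.14, 3.14].

### API

Orientations are given as a unit quaternion [x, y, z, w].
In Python, from workcell import move_pose, move_straight, move_joints, grip, hold, inverse_kinematics, read_camera, MotionError, close_job, search_frame, regions_of, spot_point, get_clock, get_joint_positions, get_qvel, get_joint_efforts, get_ee_pos, get_eef_rot, get_contact_force, get_torque, get_finger_gap, get_gripper_force gives the robot as it stands. Calls block until the motion is done:
- move_pose(position, orientation): joint-space move of the TCP to a pose.
- move_straight(position, frame=None, v=150, until_force=None): straight line of the TCP; frame=None keeps the orientation; v is the mean speed in mm/s. With until_force (N) it stops when the force on the tool has changed by that much, and returns True; else False.
- move_joints(angles): joint-space move.
- grip(opening, newtons=None): opening from 0.0 (shut) to 1.0 (fully open); newtons is the grip in N (None keeps the last); returns when the fingers have stopped.
- hold(seconds).
- inverse_kinematics(position, orientation): joint angles nearest the present ones, or None.
- read_camera(name): name is "scene" or "top" or "wrist"; returns a dict with "img" (400x640x3 uint8, red, green, blue), "depth" (400x640 float32, mm along the optical axis (not along the pixel's ray), 0 where there is no reading), "intrinsics" (3x3 intrinsics, pixels), "k1" (the pictures are not rectified: a ray, as slopes to the right and down, at radius r is drawn at 1 + k1 r^2 times it, then the intrinsics apply), "R" (3x3) and "t" (3): a world point X has camera coordinates R X + t; the wrist camera has in their place "mount" (4x4, takes a point from camera to tool coordinates, whose origin is the TCP and whose axes are the flange's). Camera axes: x right, y down, z forward; pixel columns grow to the right and rows downward; lengths in mm; the calibration is good to about 2 mm. A picture is of the moment at which its call begins: read the wrist's pose just before it.
A pose or a line that the arm cannot do raises MotionError and nothing moves.
- close_job(): hands the job in; it is judged then, once.
Trained networks look in the newest picture that a camera, given by its name, has taken for a name from the list of things; names that differ only in an ending like _2 or _b are one class to them, and where a whole thing is asked for, a point or a joint stands for the part that bears it (a point fixed in the world has none). Each returns a list of dicts, best first, with "score" (0 to 1); they miss things now and then, are a little off and sometimes report something else, mostly with a low value. They report only what shows in the picture. A call takes as long as a camera call. They do not tell look-alikes from the thing itself.
- search_frame(camera, query): "box" ([left, top, width, height] in pixels, round what is visible of it).
- regions_of(camera, query): "pixels" (400x640 bool, what is visible of it) and "box" ([left, top, width, height] in pixels, round what is visible of it).
- spot_point(camera, query): "at" ([column, row] in pixels: a listed point, or the origin of a listed thing).
Readings, each from a call of its own:
- get_clock(): time.
- get_joint_positions(): joint angles.
- get_qvel(): joint speeds.
- get_joint_efforts(): joint torques, N m.
- get_ee_pos(): TCP position.
- get_eef_rot(): TCP orientation.
- get_contact_force(): force on the tool from outside, world axes, zero at the start.
- get_torque(): the same for the moment, N m.
- get_finger_gap(): opening from 0.0 (shut) to 1.0 (fully open).
- get_gripper_force(): force on a finger pad.
Only numpy, scipy, OpenCV 4.12 (cv2) and the standard library are available. Lean on these libraries where they do the work, as an engineer would, in place of code of your own. Each camera call takes 0.05 s, during which the arm holds its last target. There are 200 camera calls.

### The job

Pile all the blue slide carriers that are on the bench flat and squarely one on another on the white bed of the squaring clamp, between its guide posts, label side up, and lay the steel cover plate on top, grip bar up. Only then turn the brass thumbscrew clockwise until it bottoms, and back it off by a quarter of a turn so that the pile is square but free to lift out. Do not disturb the calculator, the mouse or the amber jar.

Things in the scene. Friction and masses are not known exactly. Their poses are not given: they have to be found in the camera images.
- carrier1: slide carrier: flat blue plastic frame holding a glass slide with a white paper label near one end, 90 (its x) x 40 (its y) x 8 mm, about 60 g; origin at the centre of its underside, z up. It lies flat on the bench at the start, label up. All carriers are alike; three to five are present
- carrier2: slide carrier: flat blue plastic frame holding a glass slide with a white paper label near one end, 90 (its x) x 40 (its y) x 8 mm, about 60 g; origin at the centre of its underside, z up. It lies flat on the bench at the start, label up. All carriers are alike; three to five are present
- carrier3: slide carrier: flat blue plastic frame holding a glass slide with a white paper label near one end, 90 (its x) x 40 (its y) x 8 mm, about 60 g; origin at the centre of its underside, z up. It lies flat on the bench at the start, label up. All carriers are alike; three to five are present
- carrier4: slide carrier: flat blue plastic frame holding a glass slide with a white paper label near one end, 90 (its x) x 40 (its y) x 8 mm, about 60 g; origin at the centre of its underside, z up. It lies flat on the bench at the start, label up. All carriers are alike; three to five are present
- carrier5: slide carrier: flat blue plastic frame holding a glass slide with a white paper label near one end, 90 (its x) x 40 (its y) x 8 mm, about 60 g; origin at the centre of its underside, z up. It lies flat on the bench at the start, label up. All carriers are alike; three to five are present
- cover: cover plate: steel plate 90 (its x) x 40 (its y) x 8 mm, about 120 g, with a black grip bar on top, 40 mm long along x, 14 mm wide along y, standing from 8 to 32 mm above the underside; origin at the centre of the underside, z up
- clamp: squaring clamp fixed to the bench: aluminium base 100 (its x) x 270 (its y) x 10 mm, origin under its centre. At its -y end a grey end stop, a white bed with four guide posts, then a sliding steel jaw; stop and jaw faces are 56 mm wide along x, 68 mm above the bench. At its +y end a grey housing (70 x 90 mm, top at 32 mm) carries the thumbscrew, 143 mm from the nest point along +y
- nest (a point): centre of the bed's top, 20 mm above the bench, axes as the clamp's. Bed 34 (x) x 84 (y) mm; the pieces' long side goes along y. Stop face 47 mm from here at -y; jaw face 54 mm at +y less its travel. Posts 8 mm wide at y -34 and +34 mm, to 72 mm above the bench, lean outwards: inner faces 23 mm from the middle at the bed, 26 mm at their tops; fingers reach in between them from +x and -x
- jaw_block (a joint): the jaw's travel towards the stop in m: 0 wide open, 0.010 with the screw bottomed; driven by the screw, 2 mm per rad
- screw (a joint): the thumbscrew's angle in rad; grows as it is turned clockwise seen from above (tightened), 0.2 to 1.0 at the start, and comes up hard against its end (bottomed) at 5.0. Light, even friction of about 0.06 N m; it stays where it is left
- screw_grip (a point): grip point of the brass thumbscrew, on its axis, 62 mm above the bench, turning with it: a wing bar 42 mm long (this point's x), 13 mm thick (its y), from 44 to 74 mm above the bench, over a disc of 42 mm diameter; a red line on top marks its -x half. The white ring under it has black ticks a quarter turn apart
- calculator: grey desk calculator 85 x 140 x 16 mm, loose, not part of the job; origin under its centre
- mouse: black computer mouse 100 x 58 x 33 mm, loose, not part of the job; origin under its centre
- oil_bottle: small amber jar of 36 mm diameter, 70 mm tall, loose, not part of the job; origin under its centre
There are look-alikes about, which are no part of the job. What is shaped like the cover but purple is not meant. What is shaped like the carrier4 but purple is not meant.

How it is judged (in metres and radians):
On the way, in this order (a step that is already met when the one before it is completed fails the run):
1. all carriers present lie piled flat on the bed with the cover on top, let go (x of carrier1 in the frame of nest between -0.006 and 0.006 m and y of carrier1 in the frame of nest between -0.009 and 0.009 m and angle between the x axis of each of carrier1, carrier2, carrier3, carrier4, carrier5, cover and the y axis of clamp, either way round below 0.15 rad and angle between each of carrier1, carrier2, carrier3, carrier4, carrier5, cover's own z axis and vertical below 0.05 rad and x of carrier2 in the frame of nest between -0.006 and 0.006 m and y of carrier2 in the frame of nest between -0.009 and 0.009 m and x of carrier3 in the frame of nest between -0.006 and 0.006 m and y of carrier3 in the frame of nest between -0.009 and 0.009 m and x of carrier4 in the frame of nest between -0.006 and 0.006 m and y of carrier4 in the frame of nest between -0.009 and 0.009 m and x of carrier5 in the frame of nest between -0.006 and 0.006 m and y of carrier5 in the frame of nest between -0.009 and 0.009 m and x of cover in the frame of nest between -0.006 and 0.006 m and y of cover in the frame of nest between -0.009 and 0.009 m and z of cover in the frame of carrier1 above 0.005 m and z of cover in the frame of carrier2 above 0.005 m and z of cover in the frame of carrier3 above 0.005 m and z of cover in the frame of carrier4 above 0.005 m and z of cover in the frame of carrier5 above 0.005 m and linear speed of each of carrier1, carrier2, carrier3, carrier4, carrier5, cover below 0.02 m/s and contact force between the fingers and carrier1 below 0.1 N and contact force between the fingers and carrier2 below 0.1 N and contact force between the fingers and carrier3 below 0.1 N and contact force between the fingers and carrier4 below 0.1 N and contact force between the fingers and carrier5 below 0.1 N and contact force between the fingers and cover below 0.1 N), for 0.2 s.
2. the thumbscrew is bottomed (value of joint screw above 4.92 rad), for 0.1 s.
At the end, for the whole second after the job is handed in: All carriers present lie right way up and flat (0.05 rad) in one pile on the bed, cover uppermost, each within 6 mm of the nest point across the clamp, 4 mm along it, and 0.06 rad of square; the screw stands a quarter turn (within 0.25 rad) back from its bottom; all at rest (x of carrier1 in the frame of nest between -0.006 and 0.006 m and y of carrier1 in the frame of nest between -0.004 and 0.004 m and angle between the x axis of each of carrier1, carrier2, carrier3, carrier4, carrier5, cover and the y axis of clamp, either way round below 0.06 rad and angle between each of carrier1, carrier2, carrier3, carrier4, carrier5, cover's own z axis and vertical below 0.05 rad and x of carrier2 in the frame of nest between -0.006 and 0.006 m and y of carrier2 in the frame of nest between -0.004 and 0.004 m and x of carrier3 in the frame of nest between -0.006 and 0.006 m and y of carrier3 in the frame of nest between -0.004 and 0.004 m and x of carrier4 in the frame of nest between -0.006 and 0.006 m and y of carrier4 in the frame of nest between -0.004 and 0.004 m and x of carrier5 in the frame of nest between -0.006 and 0.006 m and y of carrier5 in the frame of nest between -0.004 and 0.004 m and x of cover in the frame of nest between -0.006 and 0.006 m and y of cover in the frame of nest between -0.004 and 0.004 m and z of cover in the frame of carrier1 above 0.005 m and z of cover in the frame of carrier2 above 0.005 m and z of cover in the frame of carrier3 above 0.005 m and z of cover in the frame of carrier4 above 0.005 m and z of cover in the frame of carrier5 above 0.005 m and linear speed of each of carrier1, carrier2, carrier3, carrier4, carrier5, cover below 0.02 m/s and value of joint screw between 3.17921 and 3.67921 rad and velocity of joint screw between -0.05 and 0.05 rad/s); the robot touches nothing.
It fails at once if the calculator is moved by more than 15 mm (distance of calculator from where it was at the start of the episode above 0.015 m).
It fails at once if the mouse is moved by more than 15 mm (distance of mouse from where it was at the start of the episode above 0.015 m).
It fails at once if the oil bottle is moved by more than 15 mm (distance of oil_bottle from where it was at the start of the episode above 0.015 m).
Of carrier1, carrier2, carrier3, carrier4, carrier5 only 3 to 5 are there at a start; the rules pass over those that are not, and their reading is None.
At some moment in a run one of carrier1, carrier2, carrier3, carrier4, carrier5, cover may be knocked a few centimetres aside while the robot is not near it.
Once in a run the grip may slacken for a moment while it holds something.
It also fails if it takes over 208 s, if anything falls off the work surface, if the arm or the gripper's body presses on something with over 40 N, if the wrist force passes 120 N, or if a joint passes its speed limit or range.

## Working session

There is one attempt and no reset: what is moved stays moved. The work goes in short steps, each a Python script; the robot and the scene stay as the last script left them, time stands still between calls to the robot, and variables do not carry over. Pictures are saved under pics/ and viewed, at most 14 in all, crops included, and the job is handed in when it is done.

```bash
mkdir -p pics; ls; cat > h.py <<'E'
from workcell import *
import numpy as np, cv2
from scipy.spatial.transform import Rotation as Ro
def shot(name,fn=None):
    if name=="wrist":
        p=np.array(get_ee_pos());q=get_eef_rot()
    c=read_camera(name)
    if name=="wrist":
        M=np.array(c["mount"]);Rt=Ro.from_quat(q).as_matrix()
        Rcw=Rt@M[:3,:3];tcw=Rt@M[:3,3]+p
        c["R"]=Rcw.T;c["t"]=-Rcw.T@tcw
    c["R"]=np.array(c["R"]);c["t"]=np.array(c["t"]).ravel()
    if fn: cv2.imwrite(fn,c["img"][:,:,::-1])
    return c
def rays(c,px):
    K=np.array(c["intrinsics"]);px=np.atleast_2d(px).astype(float)
    d=np.c_[(px[:,0]-K[0,2])/K[0,0],(px[:,1]-K[1,2])/K[1,1]]
    u=d.copy()
    for _ in range(20): u=d/(1+c["k1"]*(u**2).sum(1,keepdims=True))
    return np.c_[u,np.ones(len(u))]
def onz(c,px,z):
    r=rays(c,px)@c["R"]; o=-c["R"].T@c["t"]
    s=(z-o[2])/r[:,2]; return o+r*s[:,None]
def dep(c,px):
    px=np.atleast_2d(px).astype(int); d=c["depth"][px[:,1],px[:,0]]
    return (rays(c,px)*d[:,None]-c["t"])@c["R"]
E
python3 - <<'E'
from h import *
c=shot("top","pics/top.png");shot("scene","pics/scene.png")
print(c["R"],c["t"],c["k1"],c["intrinsics"])
c=shot("top")
for q in ["carrier1","cover","clamp","calculator","mouse","oil_bottle"]:
    for r in search_frame("top",q): print(q,round(r["score"],2),np.round(r["box"]))
for q in ["nest","screw_grip","clamp"]:
    for r in spot_point("top",q): print(q,round(r["score"],2),np.round(r["at"],1))
E
```

```text
pics
[[ 0.11912496 -0.99287786  0.00167198]
 [-0.97030976 -0.11677393 -0.21180845]
 [ 0.21049516  0.02360933 -0.97730977]] [ -87.83616122  608.44696959 1025.86393177] -0.04217516218460138 [[403.23584213   0.         316.96766243]
 [  0.         403.23584213 198.57623963]
 [  0.           0.           1.        ]]
carrier1 0.86 [281. 190.  23.  31.]
carrier1 0.84 [275. 244.  21.  32.]
carrier1 0.83 [191. 184.  13.  35.]
carrier1 0.65 [235. 188.  15.  33.]
carrier1 0.64 [224. 242.  17.  32.]
cover 0.85 [145. 226.  30.  29.]
cover 0.68 [187. 234.  22.  34.]
calculator 0.77 [226. 131.  54.  34.]
mouse 0.91 [298. 138.  19.  33.]
oil_bottle 0.74 [461. 277.  22.  14.]
nest 0.78 [399.5 248.2]
screw_grip 0.77 [351.3 257.7]
clamp 0.77 [370.7 257.5]
```

```bash
python3 - <<'E'
import cv2
i=cv2.imread("pics/top.png")[90:330,120:500]
cv2.imwrite("pics/topc.png",cv2.resize(i,None,fx=2.1,fy=2.1,interpolation=cv2.INTER_CUBIC))
E
```

```text
(no output)
```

View pics/topc.png

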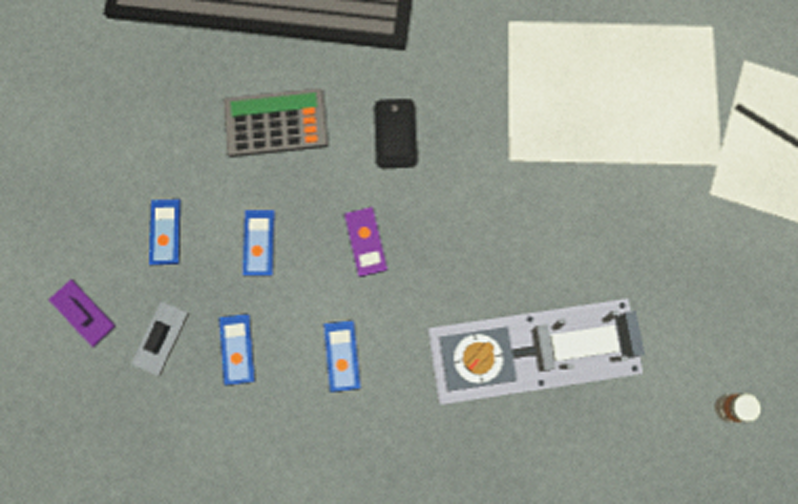

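View pics/scene.png

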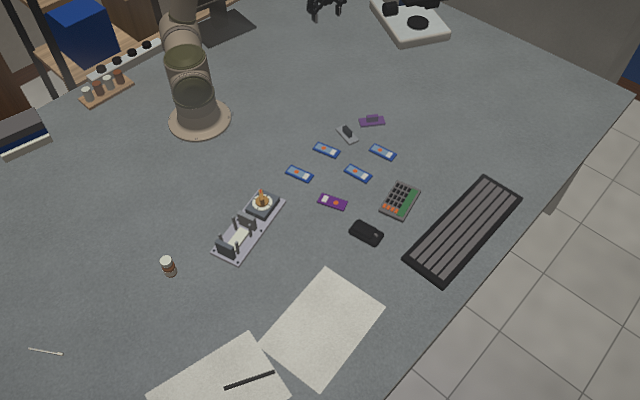

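Four blue carriers are visible, at crop (165,232), (259,243), (237,349) and (342,356). The steel cover is at (160,338), and the purple ones are decoys. The clamp lies at (535,350) with the jar to its right; the bed is at (585,342) and the thumbscrew at (480,357).

```bash
cat >> h.py <<'E'
def down(yaw): # tool z down, tool y axis at angle yaw+90deg -> x axis at yaw
    return (Ro.from_euler('z',yaw)*Ro.from_euler('x',np.pi)).as_quat()
def blues(c,z=8.,lo=(98,130,60),hi=(125,255,255),amin=None):
    m=cv2.inRange(cv2.cvtColor(c["img"],cv2.COLOR_RGB2HSV),lo,hi)
    m=cv2.morphologyEx(m,cv2.MORPH_CLOSE,np.ones((3,3),np.uint8))
    out=[]
    for k in cv2.findContours(m,cv2.RETR_EXTERNAL,cv2.CHAIN_APPROX_NONE)[0]:
        if len(k)<20: continue
        w=onz(c,k[:,0]+0.0,z)[:,:2].astype(np.float32)
        (x,y),(a,b),t=cv2.minAreaRect(w)
        if a<b: a,b,t=b,a,t+90
        if 60<a<115 and 25<b<60: out.append((x,y,np.radians((t+90)%180-90),a,b))
    return out
E
python3 - <<'E'
from h import *
np.set_printoptions(suppress=True,precision=2)
c=shot("top")
for r in blues(c): print(np.round(r,2))
print("cover",onz(c,[[120+160/2.1,90+338/2.1]],8))
print("purple",onz(c,[[120+365/2.1,90+241/2.1],[120+82/2.1,90+313/2.1]],8))
print("nest",onz(c,[[399.5,248.2]],20),"screw",onz(c,[[351.3,257.7]],62),"clamp",onz(c,[[370.7,257.5]],0))
print("jar,mouse,calc",onz(c,[[466,283],[308,154],[253,148]],20))
w=shot("wrist");print(w["mount"],w["intrinsics"],w["k1"],get_eef_rot())
E
```

```text
[445.62  61.33   0.23  88.68  38.09]
[437.21 200.51   0.25  88.64  39.17]
[583.34 194.93   0.15  88.29  37.11]
[582.41 324.44   0.14  88.21  38.94]
cover [[438.6  302.83   8.  ]]
purple [[601.19  49.96   8.  ]
 [458.48 413.15   8.  ]]
nest [[ 512.61 -255.93   20.  ]] screw [[ 467.87 -123.31   62.  ]] clamp [[ 479.62 -181.83    0.  ]]
jar,mouse,calc [[ 439.47 -443.99   20.  ]
 [ 752.17   27.93   20.  ]
 [ 751.34  188.8    20.  ]]
[[   0.     -0.96   -0.29   73.41]
 [   1.      0.      0.     -1.55]
 [  -0.     -0.29    0.96 -141.95]
 [   0.      0.      0.      1.  ]] [[297.49   0.   316.29]
 [  0.   297.49 196.84]
 [  0.     0.     1.  ]] -0.014370258021707721 [ 0.15  0.99  0.   -0.  ]
```

```bash
python3 - <<'E'
from h import *
np.set_printoptions(suppress=True,precision=2)
# camera sits at tool +x; aim so that camera is above nest
yaw=0.3+np.pi/2
d=np.array([np.cos(yaw),np.sin(yaw)])
for yw in (yaw,yaw-np.pi):
    d=np.array([np.cos(yw),np.sin(yw)])
    p=np.r_[np.array([500,-200])-d*50,240]
    j=inverse_kinematics(list(p),list(down(yw)));print(yw,j)
    if j is not None:
        try: move_pose(list(p),list(down(yw)));break
        except MotionError as e: print(e)
w=shot("wrist","pics/w1.png")
for q in ["nest","screw_grip","clamp"]:
    z={"nest":20,"screw_grip":62,"clamp":0}[q]
    for r in spot_point("wrist",q): print(q,round(r["score"],2),np.round(r["at"],1),onz(w,[r["at"]],z))
h=cv2.cvtColor(w["img"],cv2.COLOR_RGB2HSV)
m=cv2.inRange(h,(0,0,190),(179,40,255))
for k in cv2.findContours(m,cv2.RETR_EXTERNAL,cv2.CHAIN_APPROX_NONE)[0]:
    if len(k)>60:
        ww=onz(w,k[:,0],20)[:,:2].astype(np.float32);print(cv2.minAreaRect(ww),cv2.boundingRect(k))
E
```

```text
1.8707963267948966 [-0.65  0.41  1.34  0.    1.39 -0.95]
nest 0.95 [301.7 170.3] [[ 498.16 -255.11   20.  ]]
nest 0.5 [226.4 281. ] [[ 442.4  -436.67   20.  ]]
clamp 0.87 [307.1 116. ] [[ 485.38 -191.62    0.  ]]
((872.856201171875, -485.4789733886719), (39.531150817871094, 50.003902435302734), 89.49436950683594) (471, 368, 31, 22)
((713.8341064453125, -446.9565124511719), (74.30043029785156, 14.101984977722168), 79.32711029052734) (388, 314, 31, 39)
((937.576416015625, -346.455078125), (20.00251579284668, 22.856691360473633), 4.102697849273682) (562, 310, 19, 14)
((928.1818237304688, -273.28839111328125), (25.091829299926758, 24.183319091796875), 9.969892501831055) (584, 266, 22, 16)
((920.1417236328125, -210.6305694580078), (22.480655670166016, 21.736621856689453), 17.109132766723633) (604, 224, 18, 16)
((499.80072021484375, -255.32359313964844), (34.481109619140625, 83.18341827392578), 15.34035587310791) (289, 137, 30, 67)
((838.5333862304688, -244.72161865234375), (197.78269958496094, 237.21485900878906), 5.6135711669921875) (458, 135, 182, 176)
((461.5977783203125, -115.96976470947266), (63.58987045288086, 60.451271057128906), 34.33317184448242) (277, 9, 58, 63)
```

View pics/w1.png

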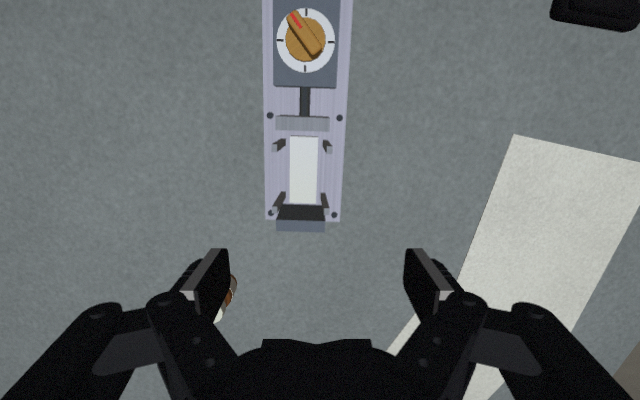

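The picture shows the bed centred near (303,170), the screw at (306,40) with its red line at upper left, and the jar at bottom left. The bed's size fits. I'll average two opposite-yaw views to cancel mount error, then find the fingertip offset by touching the bench.

```bash
python3 - <<'E'
from h import *
np.set_printoptions(suppress=True,precision=2)
n=np.array([499.8,-255.3]);a=0.268
for yw in (a+np.pi/2,a-np.pi/2):
    d=np.array([np.cos(yw),np.sin(yw)])
    p=np.r_[n-d*30,170]
    move_pose(list(p),list(down(yw)));hold(0.3)
    w=shot("wrist","pics/w2_%d.png"%(yw>0))
    m=cv2.inRange(cv2.cvtColor(w["img"],cv2.COLOR_RGB2HSV),(0,0,180),(179,40,255))
    for k in cv2.findContours(m,cv2.RETR_EXTERNAL,cv2.CHAIN_APPROX_NONE)[0]:
        r=cv2.minAreaRect(onz(w,k[:,0],20)[:,:2].astype(np.float32))
        if 25<min(r[1])<40 and 70<max(r[1])<95: print(r)
    print(get_ee_pos(),get_joint_positions()[5])
# touch the bench near (440,-10) with 40 mm opening
q=down(0.2+np.pi/2*0)
for yw in (0.22+np.pi/2,):
    move_pose([520,-40,80],list(down(yw)))
    for o in (0.47,0.75,0.62):
        grip(o,30);move_straight([520,-40,30],v=150)
        hit=move_straight([520,-40,-10],v=15,until_force=4)
        print(o,get_finger_gap(),hit,get_ee_pos());move_straight([520,-40,30],v=150)
print(get_joint_positions(),get_clock())
E
```

```text
[ 508.15 -284.01  171.01] -0.9794976795872451
[ 491.85 -226.38  169.98] 2.2256768923896857
0.47 0.46571417760478473 True [520.11 -40.07   7.81]
0.75 0.7563671223048699 True [520.01 -40.01   3.81]
0.62 0.6180650508071693 True [520.04 -40.02   6.28]
[-0.3   0.56  1.72 -0.    0.87 -0.52] 17.7583
```

```bash
python3 - <<'E'
from h import *
np.set_printoptions(suppress=True,precision=2)
for o in (0.47,0.75):
    grip(o,30);hold(0.3);f0=get_contact_force()
    hit=move_straight([520,-40,-10],v=12,until_force=12)
    print(o,get_finger_gap(),hit,get_ee_pos(),f0,get_contact_force());move_straight([520,-40,30],v=150)
a=cv2.imread("pics/w2_1.png");b=cv2.imread("pics/w2_0.png")
cv2.imwrite("pics/w2.png",np.hstack([a[60:340,150:490],b[60:340,150:490]]))
E
```

```text
0.47 0.4690167908365879 True [520.29 -40.11   7.28] [-1.14  0.34  0.04] [-2.68  1.32  9.35]
0.75 0.7540889085679495 True [520.06 -40.     3.69] [ 0.08  0.3  -0.9 ] [-0.73  0.3   7.26]
```

View pics/w2.png

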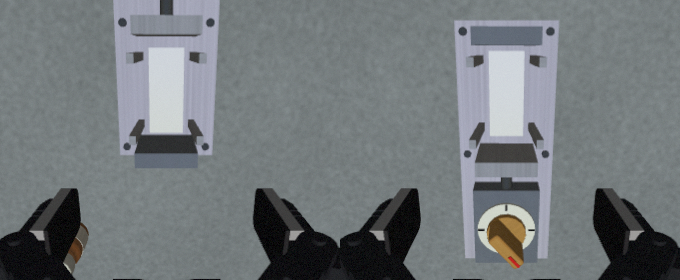

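Both views show the empty bed, at (150..186, 48..134) on the left and (489..525, 51..136) on the right. Now re-threshold.

```bash
cat >> h.py <<'E'
def bed(w,z=20,out=None):
    for th in (215,205,195,185):
        m=cv2.inRange(cv2.cvtColor(w["img"],cv2.COLOR_RGB2HSV),(0,0,th),(179,40,255))
        for k in cv2.findContours(m,cv2.RETR_EXTERNAL,cv2.CHAIN_APPROX_NONE)[0]:
            r=cv2.minAreaRect(onz(w,k[:,0],z)[:,:2].astype(np.float32))
            if 27<min(r[1])<40 and 75<max(r[1])<92: return th,r
E
python3 - <<'E'
from h import *
np.set_printoptions(suppress=True,precision=2)
w=shot("wrist")
for f,p,yw in (("pics/w2_1.png",[508.15,-284.01,171.01],0.268+np.pi/2),("pics/w2_0.png",[491.85,-226.38,169.98],0.268-np.pi/2)):
    M=np.array(w["mount"]);Rt=Ro.from_quat(down(yw)).as_matrix()
    Rcw=Rt@M[:3,:3];tcw=Rt@M[:3,3]+p
    c=dict(w,img=cv2.imread(f)[:,:,::-1].copy(),R=Rcw.T,t=-Rcw.T@tcw)
    print(bed(c),c["img"][150,318])
E
```

```text
(205, ((499.25006103515625, -254.5181884765625), (33.40375900268555, 81.43292236328125), 15.38493537902832)) [205 212 215]
(215, ((499.8953552246094, -253.1950225830078), (33.09264373779297, 81.6073989868164), 15.386149406433105)) [210 215 220]
```

```bash
cat >> h.py <<'E'
N=np.array([499.6,-253.9]);A=0.2685;PY=A+np.pi/2   # nest, clamp yaw, placing yaw
ey=np.array([-np.sin(A),np.cos(A)]);ex=np.array([np.cos(A),np.sin(A)])
def nearest_yaw(t,ref): return t+np.pi*np.round((ref-t)/np.pi)
def look(x,y,yaw,z=190,fn=None):
    d=np.array([np.cos(yaw),np.sin(yaw)])
    move_pose([x-30*d[0],y-30*d[1],z],list(down(yaw)));hold(0.25)
    return shot("wrist",fn)
def pick_carrier(x,y,t):
    yaw=nearest_yaw(t,0.2+np.pi)
    grip(0.65,40)
    w=look(x,y,yaw)
    b=sorted(blues(w),key=lambda r:np.hypot(r[0]-x,r[1]-y))
    print("near:",np.round(b[0],2) if b else None)
    if not b or np.hypot(b[0][0]-x,b[0][1]-y)>15: return False
    x,y,t=b[0][:3];yaw=nearest_yaw(t,0.2+np.pi)
    move_pose([x,y,80],list(down(yaw)));move_straight([x,y,9.2],v=120)
    grip(0.3,45);g=get_finger_gap();print("gap",g,get_gripper_force())
    if g<0.4: return False
    move_straight([x,y,170],v=250);return True
def place_carrier(S,fn=None,off=2.0):
    p=N+off*ey;q=list(down(PY))
    move_pose([p[0],p[1],170],q);hold(0.3)
    w=shot("wrist",fn);e=np.array(get_ee_pos())
    b=[r for r in blues(w,z=e[2]-1) if np.hypot(r[0]-e[0],r[1]-e[1])<60]
    for r in b:
        v=np.array(r[:2])-e[:2];print("held: along %.1f across %.1f dyaw %.3f"%(v@ey,v@ex,(r[2]-PY+np.pi/2)%np.pi-np.pi/2),np.round(r[3:],1))
    print("gap",get_finger_gap())
    if get_finger_gap()<0.4: return False
    move_straight([p[0],p[1],S+30],v=200)
    h=move_straight([p[0],p[1],S+8],v=20,until_force=6)
    print("down",h,np.round(get_ee_pos(),1));grip(0.63);
    move_straight([p[0],p[1],170],v=200)
    return True
E
python3 - <<'E'
from h import *
c=shot("top");b=blues(c)
for r in b: print(np.round(r,2))
r=[r for r in b if r[1]<100][0]
if pick_carrier(*r[:3]): place_carrier(20,"pics/held1.png")
w=look(*N,PY,z=170,fn="pics/p1.png");print(blues(w,28),get_clock())
E
```

```text
[4.3739e+02 2.0051e+02 2.4000e-01 8.8330e+01 3.8950e+01]
[5.8339e+02 1.9494e+02 1.5000e-01 8.8190e+01 3.7110e+01]
[5.8242e+02 3.2440e+02 1.4000e-01 8.8160e+01 3.9010e+01]Traceback (most recent call last):
  File "<stdin>", line 4, in <module>
IndexError: list index out of range
```

```bash
python3 - <<'E'
from h import *
if pick_carrier(437.4,200.5,0.24): place_carrier(20,"pics/held1.png")
w=look(*N,PY,z=170,fn="pics/p1.png");print([np.round(r,2) for r in blues(w,28)],get_clock())
c=shot("top")
for r in blues(c): print(np.round(r,2))
E
```

```text
near: [4.3706e+02 1.9948e+02 2.4000e-01 8.7440e+01 3.9200e+01]
gap 0.2981398485614859 0.0
[] 29.2583
[4.4562e+02 6.1330e+01 2.3000e-01 8.8680e+01 3.8090e+01]
[4.3743e+02 2.0037e+02 2.4000e-01 8.8350e+01 3.8570e+01]
[5.8334e+02 1.9493e+02 1.5000e-01 8.8290e+01 3.7110e+01]
[5.8240e+02 3.2451e+02 1.4000e-01 8.8310e+01 3.8810e+01]
```

View pics/p1.png

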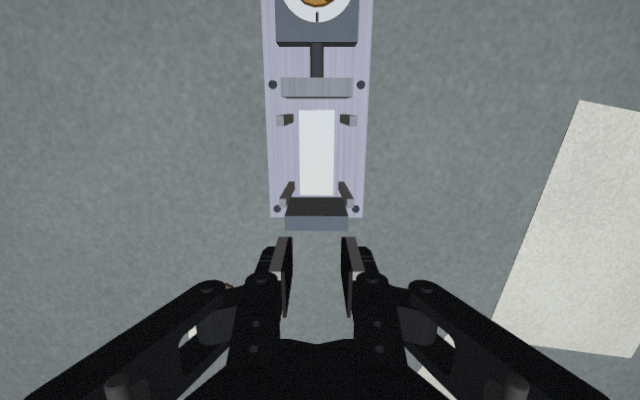

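The carrier was missed: my bench touch had landed one finger on the 10 mm clamp base. The true tip offset is about −2.7 mm, so the pick height becomes −1 mm.

```bash
sed -i 's/\[x,y,9.2\]/[x,y,-1.0]/; s/z=e\[2\]-1)/z=e[2]+9)/; s/S+30\]/S+20]/; s/S+8\]/S-2.5]/' h.py
python3 - <<'E'
from h import *
if pick_carrier(437.4,200.5,0.24): place_carrier(20,"pics/held1.png")
w=look(*N,PY,z=170,fn="pics/p1b.png");print([np.round(r,2) for r in blues(w,28)],get_clock())
E
```

```text
near: [4.3731e+02 1.9950e+02 2.4000e-01 8.7540e+01 3.9180e+01]
gap 0.44865689049417834 45.22690236568451
held: along 0.9 across -0.3 dyaw -0.000 [88.2 38.7]
gap 0.44965410697805447
down True [ 499.  -251.9   20.2]
[array([ 498.9 , -253.52,   -1.3 ,   88.74,   38.97])] 39.7833
```

View pics/p1b.png

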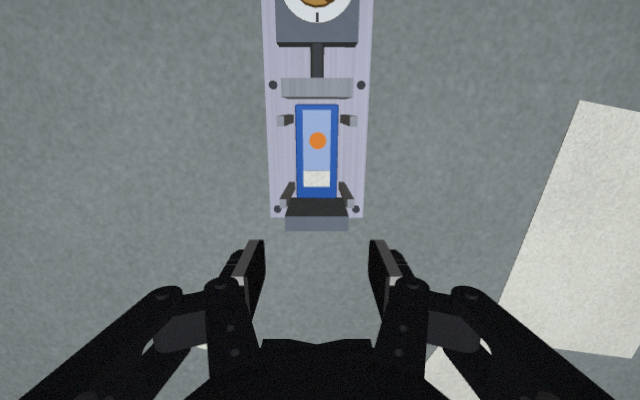

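The carrier lies square on the bed, centred at (317,150). I'll do the other three the same way, re-reading the top camera before each.

```bash
python3 - <<'E'
from h import *
S=28
for i in range(3):
    b=[r for r in blues(shot("top")) if r[1]>-100 ]
    print("left",[np.round(r[:3],2).tolist() for r in b])
    b.sort(key=lambda r:r[1])
    if not b or not pick_carrier(*b[-1][:3]): print("pick failed");break
    if not place_carrier(S): break
    w=look(*N,PY,z=190);k=[r for r in blues(w,S+8) if abs(r[1]+254)<60]
    print("placed",[np.round([(np.array(r[:2])-N)@ex,(np.array(r[:2])-N)@ey,r[2]-A+np.pi/2,r[3],r[4]],2).tolist() for r in k])
    if not k or max(abs((np.array(k[0][:2])-N)))>6: print("check");break
    S+=8
shot("wrist","pics/p4.png");shot("top","pics/top4.png");print(S,get_clock())
E
```

```text
left [[445.62, 61.33, 0.23], [583.34, 194.93, 0.15], [582.43, 324.48, 0.14]]
near: [5.8254e+02 3.2285e+02 1.6000e-01 8.8190e+01 3.8260e+01]
gap 0.4481657374399672 45.79958260059357
held: along 8.1 across -0.3 dyaw 0.002 [102.5  38.7]
gap 0.450343667142974
down True [ 499.  -251.9   28.4]
placed [[-1.81, 4.01, 0.0, 93.44, 41.35]]
left [[445.62, 61.33, 0.23], [583.34, 194.94, 0.15]]
near: [5.8285e+02 1.9374e+02 1.4000e-01 8.8590e+01 3.9080e+01]
gap 0.4508895482200584 45.85657238960266
held: along 8.1 across -0.3 dyaw -0.003 [102.5  38.7]
gap 0.45026893195063866
down True [ 499.  -251.9   36.3]
placed [[-1.38, 3.48, 0.0, 94.05, 41.07]]
left [[445.62, 61.33, 0.23]]
near: [4.4563e+02 5.9770e+01 2.3000e-01 8.7550e+01 3.9200e+01]
gap 0.44973914868190457 44.88771915435791
held: along 7.9 across -0.5 dyaw 0.002 [102.   38.9]
gap 0.4494186280507919
down True [ 499.  -251.9   44.1]
placed [[-1.0, 3.6, 0.0, 93.46, 40.63]]
52 70.35
```

```bash
cat >> h.py <<'E'
def cover_bar(w,near,ztop=32):
    m=cv2.inRange(w["img"],(0,0,0),(60,60,60));out=[]
    for k in cv2.findContours(m,cv2.RETR_EXTERNAL,cv2.CHAIN_APPROX_NONE)[0]:
        if len(k)<15: continue
        (x,y),(a,b),t=cv2.minAreaRect(onz(w,k[:,0],ztop)[:,:2].astype(np.float32))
        if a<b:a,b,t=b,a,t+90
        if 25<a<60 and 8<b<35 and np.hypot(x-near[0],y-near[1])<60: out.append((x,y,np.radians((t+90)%180-90),a,b))
    return out
def plate(w,q="cover",z=8):
    out=[]
    for r in regions_of("wrist",q):
        k=max(cv2.findContours(r["pixels"].astype(np.uint8),cv2.RETR_EXTERNAL,cv2.CHAIN_APPROX_NONE)[0],key=len)
        (x,y),(a,b),t=cv2.minAreaRect(onz(w,k[:,0],z)[:,:2].astype(np.float32))
        if a<b:a,b,t=b,a,t+90
        out.append((r["score"],x,y,np.radians((t+90)%180-90),a,b))
    return out
E
python3 - <<'E'
from h import *
grip(0.6)
w=look(438,303,np.pi-0.3,z=190,fn="pics/cov.png")
print([np.round(r,2).tolist() for r in plate(w)]);print([np.round(r,2).tolist() for r in cover_bar(w,(438,303))],get_clock())
a=cv2.imread("pics/cov.png")[:,120:520];b=cv2.imread("pics/p4.png")[:,120:520]
cv2.imwrite("pics/m.png",np.hstack([a,b]))
E
```

```text
[[0.88, 439.14, 303.43, -0.27, 91.28, 41.79], [0.86, 458.67, 413.11, 0.92, 91.2, 38.9]]
[[437.84, 303.22, -0.29, 40.26, 12.13]] 72.9917
```

View pics/m.png

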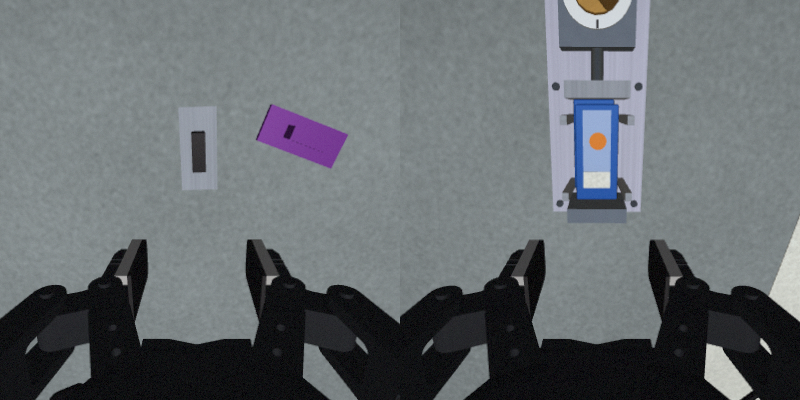

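The cover sits squarely at left (198,148) with the purple decoy to its right. At right the four carriers are stacked, topped at (597,150). Pick the cover by its bar.

```bash
python3 - <<'E'
from h import *
b=[438.3,303.3,-0.285]
yaw=b[2]+np.pi;q=list(down(yaw))
move_pose([b[0],b[1],90],q);move_straight([b[0],b[1],12],v=120)
grip(0.0,70);g=get_finger_gap();print("gap",g,get_gripper_force())
assert g>0.08
move_straight([b[0],b[1],200],v=250)
p=N+2*ey;q=list(down(PY))
move_pose([p[0],p[1],200],q);hold(0.3);print("gap",get_finger_gap());shot("wrist","pics/hc.png")
assert get_finger_gap()>0.08
move_straight([p[0],p[1],74],v=150)
h=move_straight([p[0],p[1],60],v=20,until_force=5);print(h,get_ee_pos())
E
```

```text
gap 0.14474011939079076 69.61992502212524
gap 0.14560248815423893
True [ 499.20272173 -251.97360626   64.77638452]
```

View pics/hc.png

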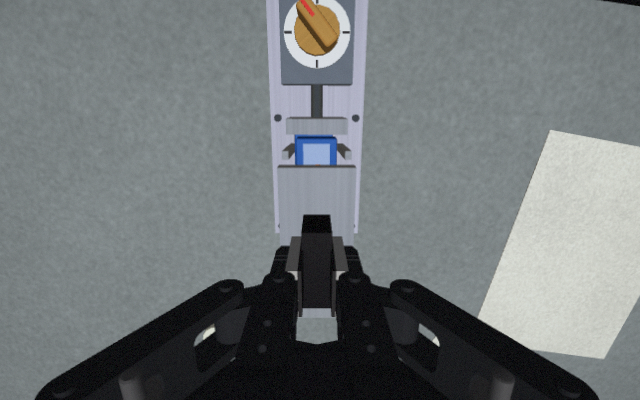

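The cover is held level and straight, and contact came at the expected height (64.8). Release, check the pile, then look at the screw.

```bash
python3 - <<'E'
from h import *
p=get_ee_pos();grip(0.4);hold(0.2);move_straight([p[0],p[1],190],v=200)
w=look(*N,PY,z=190,fn="pics/p5.png")
for r in plate(w,z=60): v=np.array(r[1:3])-N;print("cover",round(r[0],2),np.round([v@ex,v@ey,r[3]-A+np.pi/2,r[4],r[5]],2))
for r in cover_bar(w,N,84): v=np.array(r[:2])-N;print("bar",np.round([v@ex,v@ey,r[2]-A+np.pi/2,r[3],r[4]],2))
Sx=N+143*ey;print("screw exp",Sx)
for yw in (PY,):
    w=look(*Sx,yw,z=200,fn="pics/s1.png")
    print([ (round(r["score"],2),onz(w,[r["at"]],62)) for r in spot_point("wrist","screw_grip")])
    h=cv2.cvtColor(w["img"],cv2.COLOR_RGB2HSV)
    m=cv2.inRange(h,(0,180,120),(6,255,255))|cv2.inRange(h,(174,180,120),(179,255,255))
    ys,xs=np.nonzero(m);P=onz(w,np.c_[xs,ys],74)[:,:2]
    P=P[np.hypot(*(P-Sx).T)<40];print(len(P),P.mean(0),np.degrees(np.arctan2(*(P.mean(0)-Sx)[::-1])))
a=cv2.imread("pics/p5.png")[:,120:520];b=cv2.imread("pics/s1.png")[:,120:520]
cv2.imwrite("pics/m2.png",np.hstack([a,b]));print(get_clock())
E
```

```text
cover 0.65 [-0.25  1.26  0.   88.83 39.92]
bar [ -0.55 -35.12   1.55  49.2   14.58]
bar [-4.200e-01  1.720e+00 -1.000e-02  4.049e+01  1.228e+01]
screw exp [ 461.66417624 -116.02370299]
[(0.74, array([[ 459.29310335, -117.27788168,   62.        ]]))]
38 [ 452.24301065 -110.45009025] 149.39121040804878
82.3833
```

View pics/m2.png

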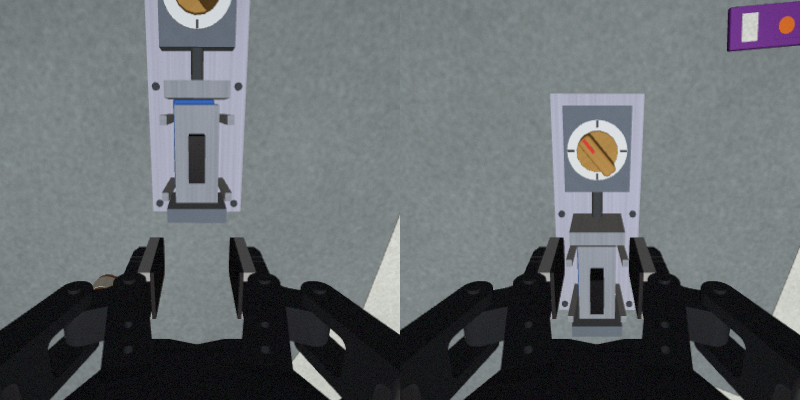

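The pile is good: the cover is within 2 mm and square. The red line points to about 149°, meaning screw ≈ 0.8 rad. One grip at tool yaw 2.61 leaves enough wrist range for the 4.2 rad of turn.

```bash
python3 - <<'E'
from h import *
np.set_printoptions(suppress=True,precision=2)
w=shot("wrist");Sx=N+143*ey
h=cv2.cvtColor(w["img"],cv2.COLOR_RGB2HSV);m=cv2.inRange(h,(0,0,185),(179,40,255))
ys,xs=np.nonzero(m);P=onz(w,np.c_[xs,ys],34)[:,:2];k=np.hypot(*(P-Sx).T)<50
(c,r)=cv2.minEnclosingCircle(P[k].astype(np.float32));print("ring",c,r,Sx)
m=cv2.inRange(h,(8,80,60),(25,255,255));ys,xs=np.nonzero(m);P=onz(w,np.c_[xs,ys],44)[:,:2];P=P[np.hypot(*(P-Sx).T)<40]
print("brass",cv2.minEnclosingCircle(P.astype(np.float32)))
C=(np.array(c)+Sx)/2 if np.hypot(*(np.array(c)-Sx))<5 else Sx
yaw=2.607;q=list(down(yaw));print(C)
move_pose([C[0],C[1],120],q);grip(0.45,60);print(get_joint_positions())
f=move_straight([C[0],C[1],50],v=80,until_force=15);print(f,get_ee_pos())
f0=np.array(get_contact_force());grip(0.0,60);hold(0.2)
print("gap",get_finger_gap(),f0,np.array(get_contact_force()),np.array(get_torque()),get_joint_positions(),get_clock())
E
```

```text
ring (461.66162109375, -116.00920867919922) 49.984397888183594 [ 461.66 -116.02]
brass ((463.9179382324219, -119.19766235351562), 23.515727996826172)
[ 461.66 -116.02]
[-0.49  0.33  1.79  0.    1.02 -1.53]
False [ 461.93 -116.15   50.41]
gap 0.13535602582761913 [0.43 0.8  0.15] [-0.96  1.44  6.05] [ 0.46  0.14 -0.03] [-0.49  0.44  1.85  0.    0.85 -1.53] 84.9583
```

```bash
python3 - <<'E'
from h import *
np.set_printoptions(suppress=True,precision=2)
j0=list(get_joint_positions());s=j0[5]
def go(a):
    j=list(j0);j[5]=a;move_joints(j);hold(0.1)
    return np.array(get_contact_force()),np.array(get_torque())
for a in np.arange(0.5,3.6,0.5):
    f,t=go(s+a);print(a,f,t,round(get_finger_gap(),3))
    if np.linalg.norm(f)>40 or abs(t[2])>0.6: break
print(get_clock())
shot("wrist","pics/s2.png")
E
```

```text
0.5 [0.52 1.49 1.24] [ 0.33 -0.12 -0.01] 0.135
1.0 [ 1.99  3.07 -0.45] [ 0.55 -0.34  0.01] 0.142
1.5 [ 2.82  3.6  -0.06] [ 0.74 -0.47  0.02] 0.138
2.0 [2.63 3.6  0.55] [ 0.66 -0.56 -0.06] 0.141
2.5 [ 3.79  3.66 -0.42] [ 0.64 -0.53 -0.08] 0.141
3.0 [ 4.66  3.42 -1.02] [ 0.51 -0.72 -0.04] 0.136
3.5 [ 4.56  1.37 -2.39] [ 0.27 -0.8   0.08] 0.14
89.5083
```

```bash
python3 - <<'E'
from h import *
np.set_printoptions(suppress=True,precision=2)
j0=list(get_joint_positions());s=-1.53;a=3.5
while a<4.38:
    a+=0.05
    j=list(j0);j[5]=s+a;move_joints(j);hold(0.05)
    f,t=np.array(get_contact_force()),np.array(get_torque())
    if a>3.95: print(round(a,2),f,t[2],round(get_joint_positions()[5],3),round(get_joint_efforts()[5],2))
    if abs(t[2])>0.7 or np.linalg.norm(f)>50: break
print(get_clock())
E
```

```text
4.0 [ 2.46  0.28 -0.79] 0.013113654180400093 2.468 -0.01
4.05 [ 2.46  0.27 -1.3 ] -0.019016179514557804 2.518 -0.01
4.1 [ 1.58  0.41 -1.11] -0.053083334596541236 2.568 -0.01
4.15 [ 1.54 -0.37 -1.94] -0.04704541456905595 2.618 -0.01
4.2 [ 1.15 -0.62 -0.19] 0.17053092992461363 2.668 0.17
4.25 [ 1.34  1.45 -0.21] 1.6695810502088066 2.717 1.69
94.0583
```

Torque rose sharply at 4.2 rad of turn, exactly where bottom was predicted. Back off a quarter turn and release.

```bash
python3 - <<'E'
from h import *
np.set_printoptions(suppress=True,precision=2)
j=list(get_joint_positions());hold(0.3)
j[5]=2.665-np.pi/2;move_joints(j);hold(0.3);print(np.array(get_contact_force()),np.array(get_torque()))
p=get_ee_pos();grip(0.4);hold(0.1);move_straight([p[0],p[1],190],v=150)
w=look(*(N+70*ey),PY,z=220,fn="pics/end.png")
Sx=N+143*ey
h=cv2.cvtColor(w["img"],cv2.COLOR_RGB2HSV)
m=cv2.inRange(h,(0,180,120),(6,255,255))|cv2.inRange(h,(174,180,120),(179,255,255))
ys,xs=np.nonzero(m);P=onz(w,np.c_[xs,ys],74)[:,:2];P=P[np.hypot(*(P-Sx).T)<40]
d=P.mean(0)-Sx;print("red",len(P),d,"screw",(A+np.pi-np.arctan2(d[1],d[0]))%(2*np.pi))
w=look(*N,PY,z=190,fn="pics/end2.png")
for r in plate(w,z=60): v=np.array(r[1:3])-N;print("cover",round(r[0],2),np.round([v@ex,v@ey,r[3]-A+np.pi/2,r[4],r[5]],2))
for r in cover_bar(w,N,84): v=np.array(r[:2])-N;print("bar",np.round([v@ex,v@ey,r[2]-A+np.pi/2,r[3],r[4]],2))
a=cv2.imread("pics/end.png")[:,120:520];b=cv2.imread("pics/end2.png")[:,120:520]
cv2.imwrite("pics/m3.png",np.hstack([a,b]))
c=shot("top");print([np.round(r,2).tolist() for r in blues(c)],get_clock())
E
```

```text
[ 3.5   3.59 -2.51] [ 0.52 -0.69 -0.05]
red 4 [15.9 -1.8] screw 3.5227067897359876
cover 0.79 [-0.18 -2.38  0.   88.86 39.87]
cover 0.51 [ -0.3   30.57  -0.   190.09  84.89]
bar [ -0.26 -34.35   1.57  49.42  14.67]
bar [-0.3  -2.08  0.   40.9  12.08]
[] 100.4667
```

View pics/m3.png

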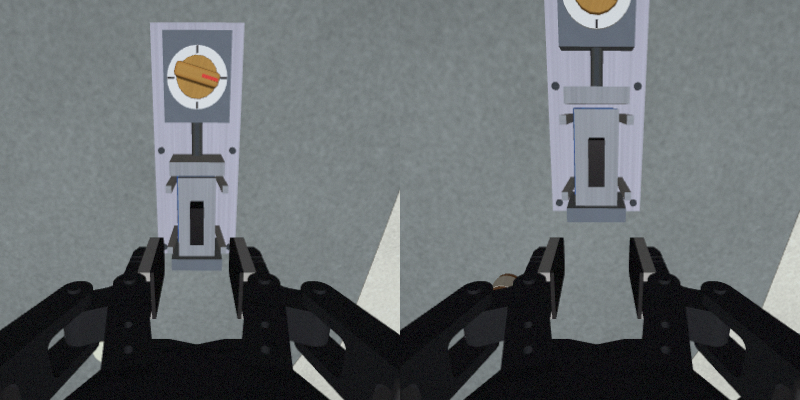

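The red line reads about 3.5 rad (target 3.43), and the pile stands square about 2 mm towards the stop, as expected. No blue carrier is left on the bench, so I'm handing in.

```bash
python3 -c "
from workcell import *
print(close_job())"
```

```text
the job is handed in; nothing more can be done
None
```

The job is handed in: all four blue carriers and the steel cover are piled squarely on the clamp bed, and the screw was bottomed and backed off a quarter turn, with my last camera check reading about 3.5 rad (allowed 3.18–3.68) and the pile about 2 mm off centre; no verdict came back.

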